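Clamp a notebook in the desktop press by its ball knob

ROBOT

A 6-joint arm with a two-finger parallel gripper is mounted at the origin on the work surface. World frame = base frame: x ahead of the robot, y to its left, z up, the work surface at z = 0. Lengths are in m, angles in rad, forces in N, time in s.
With the tool pointing down it reaches from about 0.325 to 0.9 m from the base axis. Payload 6.1 kg.
Tool frame: the origin (TCP) lies on the centre line of the jaws, within the pads' length; the fingertips stand 14 mm ahead of it and the grasp point (between the pads) lies 5 mm behind it; z points along the fingers, y is the line along which they close (so a half turn about z gives the same grasp; the last joint's range is limited). The gripper opens to 85 mm and grips with 20 to 120 N. Pads are 22 mm wide; open, the fingers measure 114 mm over their backs; the gripper's body (76 mm by 85 mm) begins 54 mm behind the grasp point. The pads swing forward as they close: fully open they stand 13 mm farther back than shut.
Start: joints at [1.138, 0.22, 1.526, -0, 1.395, -0.126], TCP at [0.189, 0.596, 0.245] pointing down, gripper open.
Joint ranges: [-2.98, 2.98], [-0.91, 2.08], [0.09, 2.57], [-1.24, 4.39], [0.2, 2.65], [-2.68, 2.68]. Speed limits (rad/s): [2.57, 2.57, 3.01, 3.14, 3.14, 3.14].

INTERFACE

Orientations are given as a unit quaternion [w, x, y, z].
In Python, from workcell import arm gives the robot as it stands.
- The arm moves only by the tool servo_tool, never from a script. Its argument "commands" is a list of rows, each a list of 3 entries, a list of its own where there are three numbers: the finger opening in mm, from 0 to 85.4, then the shift along the world's x, y, z in units of 40 mm (1.0 is 40 mm), then the turn, a rotation vector about the world's x, y, z in units of 5 degrees (1.0 is 5 degrees). In form: [[grip, [dx, dy, dz], [rx, ry, rz]], ...]. A call has 1 to 5 rows; each row is the pose to reach, as a shift and turn from the pose commanded when the call began; what a row does not reach only later rows make up. A row lasts 1/8 s, in which the tool goes at most 62.5 mm and 10.7 degrees, less where a joint would pass 70% of its speed; a pose out of reach is approached as far as the arm can. A call with a gripper value outside its range is refused whole. The fingers move at their own pace and stop on an object; the grip force is fixed at half the most. Time passes only in rows, so rows that repeat a pose let the fingers close. It gives the time, the measured TCP pose, the force, the opening and the grip force at its end, in the units of the state.
- arm.read_state(): the state, without advancing time (a new reading comes with each control period).
- arm.grab_frame(name): name is "scene" or "top" or "wrist"; returns the picture (400x640x3 uint8, red, green, blue); there is no depth.
- arm.get_calibration(name): a dict with "vfov" (degrees; the focal length in pixels is half the picture's height over the tangent of half this angle, whatever the lens; pixels are square), "cx", "cy" (the principal point, pixels), "world_from_camera" (4x4, takes a point from camera to world coordinates). Camera axes: x right, y up, looking along -z (the intrinsics and any distortion apply to the point x, -y, -z); pixel columns grow to the right and rows downward; lengths in m; the calibration is good to about 2 mm. A picture is of the moment at which its call begins: read the wrist's pose just before it. get_calibration takes no time and is no camera call; for the wrist camera it gives the pose at the moment of the call.
- arm.finish_job(): hands the job in; it is judged then, once.
The state is a dict: "clock": time; "joints": joint angles; "qvel": joint speeds; "effort": joint torques, N m; "tcp_pos": TCP position; "orientation": TCP orientation; "ft_force": force on the tool from outside, world axes, zero at the start; "ft_torque": the same for the moment, N m; "gripper_width": finger opening in m; "grip_force": force on a finger pad.
Only numpy, scipy, OpenCV 4.12 (cv2) and the standard library are available. Lean on these libraries where they do the work, as an engineer would, in place of code of your own. Each camera call takes 0.05 s, during which the arm holds its last target. There are 200 camera calls.

TASK

Push the notebook along the bed of the little desk press until its spine is fully home against the back stop, without ramming it. Then turn the smooth ball knob clockwise until the press plate holds the notebook firmly (about 25 N) without crushing it, and let go, leaving everything else on the desk alone.

Things in the scene. Friction and masses are not known exactly. Their poses are not given: they have to be found in the camera images.
- press: desktop screw press of pale plywood, fixed to the desk. Origin: on the desk, straight below the upright spindle's axis; x runs along the bed from its open end (robot side) to the back stop, y across, z up. Bed: x -170 to 70, y +-90, top at z 18 mm. Two wooden guide strips on the bed, 12 mm high, inner faces at y +-49 mm, from x -70 to 45 mm.
- beam_top (a point): centre of the top of the press's cross beam, on the spindle's axis (z 117 mm in the press). The beam spans x +-21, y +-90, z 93 to 117 mm on two steel columns at y +-76 mm; a 5 mm high, 28 mm wide brass bush lies on it round the spindle.
- backstop: wooden back stop across the far end of the guides, fixed to the press, 98 mm wide, 24 mm high. Origin: on the bed in the plane of the face that the notebook meets (45 mm beyond the spindle's axis); its x is the press's x.
- bed_end (a point): centre of the open end edge of the bed's top (x -170, y 0, z 18 mm in the press)
- book_mid (a point): centre of the grey hardback notebook, 145 mm long (x, spine edge at +72.5 mm), 90 mm wide (y), 20 mm thick (z), about 0.2 kg. It lies on the bed between the guide strips, pulled out 35 to 65 mm short of the back stop, spine ahead; it slides on the bed with light friction (1 to 4 N). Home, its centre is 72.5 mm short of the stop's face.
- ball (a point): centre of the smooth black ball knob, 42 mm across, on the spindle's top, at first 60 mm above the beam's top. Slick (friction about 0.27): it slips unless gripped firmly (best 40 N or more) across its widest part, level with this point. Each radian clockwise (seen from above) lowers spindle, ball and platen 4 mm, so the grip must go down while turning; it stays where it is left.
- knob (a joint): turn of the ball knob, rad, 0 at the start, growing clockwise seen from above; limits 0 and 7. Turning freely takes a steady 0.2 N m of friction, which also holds it at rest (the torque felt at rest is then anywhere within 0.2 either way). Once the platen bears on the notebook, 0.004 N m is added per newton of pressing force, which grows by roughly 65 N per radian.
- spindle: steel spindle with all that hangs on it; origin on its axis, 60 mm below the ball's centre. At its lower end, under the beam, the springy aluminium platen (75 x 86 x 12 mm) starts 6 to 12 mm above the notebook; how far it hangs below the spindle is set anew each time and not measured. A firm, safe pressing force on the notebook is about 25 N: under 10 N is loose, over 45 N crushes it.
- glue: white glue bottle with orange cap, 40 mm across, 95 mm tall, beside the press; origin under its centre
- eraser: white eraser 45 x 22 x 13 mm on the desk beside the press; origin under its centre
- mug: red mug, 80 mm across, 95 mm tall; origin under its centre
- noodle_cup: white empty noodle cup, 110 mm across, 110 mm tall; origin under its centre
- mouse: grey computer mouse 100 x 60 x 32 mm; origin under its centre
- spray: clear spray bottle with blue band, 48 mm across, 147 mm tall; origin under its centre
- pen: black pen 140 x 10 x 10 mm lying on the desk; origin under its centre
- notebook: the same notebook; origin under its centre (10 mm below book_mid)
Mind the look-alikes: they are no part of the job. Leave any blue or orange look-alike of the notebook alone.

How it is judged:
On the way, in this order (a step that is already met when the one before it is completed fails the run):
1. the notebook is home against the back stop, the plate not yet on it (x of book_mid in the frame of backstop above -0.0755 m and angle between the x axis of book_mid and the x axis of press, either way round below 0.05 rad and contact force between spindle and notebook below 1 N), for 0.2 s.
2. the plate presses on the notebook with over 10 N (x of book_mid in the frame of backstop above -0.0755 m and angle between the x axis of book_mid and the x axis of press, either way round below 0.05 rad and contact force between spindle and notebook above 10 N), for 0.2 s.
At the end, for the whole second after the job is handed in: The notebook's spine edge is within 3 mm of the back stop and square to it within 0.05 rad, at rest, and the plate presses on it with 10 to 45 N, with the robot clear (all of step 2 and contact force between spindle and notebook below 45 N and linear speed of notebook below 0.01 m/s); the robot touches nothing.
It fails at once if the notebook is crushed: the plate presses with over 45 N (contact force between spindle and notebook above 45 N).
It fails at once if the notebook is rammed into the back stop with over 25 N (contact force between notebook and backstop above 25 N).
It fails at once if a bystander (glue, eraser, mug, noodle cup, mouse, spray bottle, pen) is moved by over 30 mm (distance of any of glue, eraser, mug, noodle_cup, mouse, spray, pen from where it was at the start of the episode above 0.03 m).
It also fails if it takes over 72 s, if anything falls off the work surface, if the arm or the gripper's body presses on something with over 40 N, if the wrist force passes 120 N, or if a joint passes its speed limit or range.

## Working session

There is one attempt and no reset: what is moved stays moved. The work goes in short steps, Python scripts to look and compute and a tool call to move; the robot and the scene stay as the last step left them, time stands still between calls to the robot, and variables do not carry over. Pictures are saved under pics/ and viewed, at most 10 in all, crops included, and the job is handed in when it is done.

Besides the shell and the picture viewer there is one more tool, called by a JSON object that holds its "api" and its "payload". servo_tool: Moves the arm, as the interface text tells. Its arguments: {"type":"object","properties":{"commands":{"type":"array"}},"required":["commands"]}

```bash
mkdir -p pics; ls; python3 - <<'E'
from workcell import arm
import cv2,json
s=arm.read_state();print(s)
for n in("scene","top"):
    cv2.imwrite(f"pics/{n}0.png",arm.grab_frame(n)[:,:,::-1]); c=arm.get_calibration(n);print(n,c)
E
```

```text
pics
{'clock': 0.0, 'joints': array([ 1.13792863e+00,  2.21265493e-01,  1.52764182e+00, -9.47787031e-06,
        1.39467284e+00, -1.26082117e-01]), 'qvel': array([-7.83787332e-06, -1.18512601e-03,  1.05154084e-04,  1.03282815e-03,
       -4.38785445e-04,  4.48337040e-04]), 'effort': array([ 1.90626939e-03, -4.96880543e+01, -3.89411616e+01,  6.43164549e-05,
        1.09084087e-02,  3.34920981e-05]), 'tcp_pos': array([0.18849543, 0.59528323, 0.24415856]), 'orientation': array([-2.69643794e-04,  1.52791058e-01,  9.88258015e-01, -9.56482147e-04]), 'ft_force': array([ 1.21461127, -0.22212096, -0.58952034]), 'ft_torque': array([-0.02036358,  0.02346867,  0.00135646]), 'grip_force': 0.0, 'gripper_width': 0.08522508192416918}
scene {'vfov': 44.29528519445011, 'cx': 317.8511093460321, 'cy': 200.18865150026923, 'world_from_camera': array([[-0.13271607, -0.82630052,  0.54736998,  1.41114029],
       [ 0.99113906, -0.10759884,  0.07788353,  0.10477131],
       [-0.00545883,  0.55285616,  0.83325882,  1.5128705 ],
       [ 0.        ,  0.        ,  0.        ,  1.        ]])}
top {'vfov': 50.80436723229785, 'cx': 321.0257268889788, 'cy': 201.8244090627908, 'world_from_camera': array([[ 0.01227187,  0.98189361, -0.18903531,  0.33116446],
       [-0.99967126,  0.01630365,  0.01978794, -0.00734928],
       [ 0.02251161,  0.18873033,  0.98177089,  1.18074727],
       [ 0.        ,  0.        ,  0.        ,  1.        ]])}
```

View pics/top0.png

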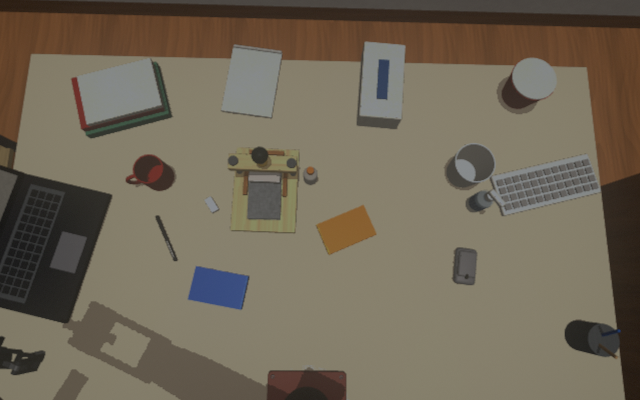

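View pics/scene0.png

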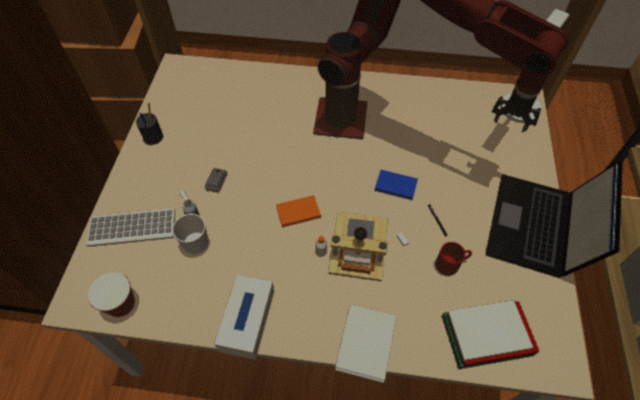

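Top view: press at about (265,190), ball (260,155), glue (310,173), eraser (212,205). Scene view: press at (360,245). I'll enlarge the press in both.

```bash
python3 - <<'E'
import cv2,numpy as np
a=cv2.imread("pics/top0.png")[140:240,200:330];b=cv2.imread("pics/scene0.png")[200:290,310:420]
f=lambda i,s:cv2.convertScaleAbs(cv2.resize(i,None,fx=s,fy=s,interpolation=cv2.INTER_CUBIC),alpha=1.3)
cv2.imwrite("pics/topc.png",f(a,6));cv2.imwrite("pics/scenec.png",f(b,6))
E
```

```text
(no output)
```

View pics/topc.png

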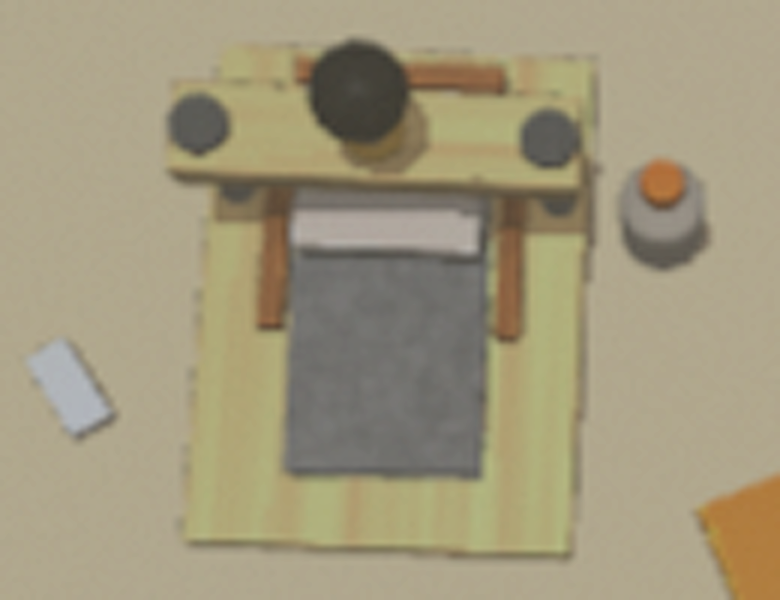

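View pics/scenec.png

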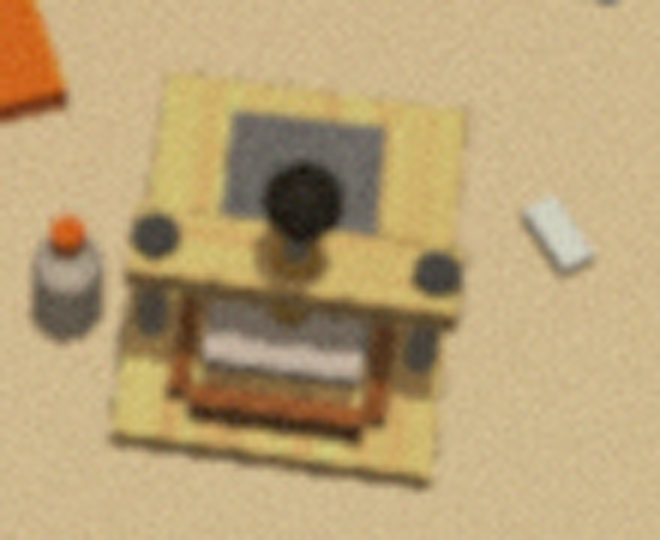

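Top crop: open-end bed corners (185,543),(570,555), book rear edge (287,473)-(480,477), ball (358,92). Scene crop: ball (303,203), bed corners (168,75),(465,107),(113,440),(430,485).

```bash
cat > h.py <<'E'
import numpy as np
from workcell import arm
from scipy.optimize import least_squares
def proj(P,c):
    T=np.linalg.inv(c["world_from_camera"]);p=T[:3,:3]@np.asarray(P,float)+T[:3,3]
    f=200/np.tan(np.radians(c["vfov"])/2)
    return np.array([c["cx"]+f*p[0]/-p[2],c["cy"]+f*-p[1]/-p[2]])
def ray_z(uv,z,c):
    f=200/np.tan(np.radians(c["vfov"])/2);T=c["world_from_camera"]
    d=T[:3,:3]@[(uv[0]-c["cx"])/f,-(uv[1]-c["cy"])/f,-1];o=T[:3,3]
    return o+d*(z-o[2])/d[2]
def W(q,L): # press (x,y,yaw) local->world
    c,s=np.cos(q[2]),np.sin(q[2]);return np.array([q[0]+c*L[0]-s*L[1],q[1]+s*L[0]+c*L[1],L[2]])
E
python3 - <<'E'
from h import *
t,s=arm.get_calibration("top"),arm.get_calibration("scene")
T=lambda u,v:(200+u/6-.4,140+v/6-.4); S=lambda u,v:(310+u/6-.4,200+v/6-.4)
obs=[(t,T(185,543),(-.17,.09,.018)),(t,T(570,555),(-.17,-.09,.018)),(t,T(595,60),(.07,-.09,.018)),(t,T(222,48),(.07,.09,.018)),(t,T(358,92),(0,0,.177)),
(s,S(465,107),(-.17,.09,.018)),(s,S(168,75),(-.17,-.09,.018)),(s,S(113,440),(.07,-.09,.018)),(s,S(430,485),(.07,.09,.018)),(s,S(303,203),(0,0,.177))]
r=lambda q,o=obs:np.concatenate([proj(W(q,L),c)-uv for c,uv,L in o])
for o in (obs,obs[:5],obs[5:]):
    f=least_squares(r,[.5,.1,0],args=(o,),loss='soft_l1');print(f.x.round(4),r(f.x,o).reshape(-1,2).round(1).tolist())
q=least_squares(r,[.5,.1,0],loss='soft_l1').x
for c,u in((t,T(287,473)),(t,T(480,477)),(s,S(230,113)),(s,S(383,128))):
    z=.038
    p=ray_z(u,z,c);d=p[:2]-q[:2];print("book rear", p.round(4),"press",[ (np.cos(q[2])*d[0]+np.sin(q[2])*d[1]).round(4),(-np.sin(q[2])*d[0]+np.cos(q[2])*d[1]).round(4)])
for n,c,u,z in(("glue",t,T(661,183),.095),("glue",s,S(68,235),.095),("eraser",t,T(72,388),.013)):
    print(n,ray_z(u,z,c).round(3))
E
```

```text
[ 0.6401  0.1267 -0.0194] [[-0.5, -0.2], [0.5, 0.0], [-0.1, -0.5], [-0.6, -0.8], [-0.1, -0.1], [0.1, 0.4], [-0.5, -0.6], [-0.8, -1.2], [0.5, -1.2], [-0.1, 0.0]]
[ 0.6393  0.1262 -0.0204] [[-0.4, 0.0], [0.6, 0.3], [0.1, -0.2], [-0.4, -0.6], [0.1, 0.2]]
[ 0.6421  0.1276 -0.0168] [[0.2, 0.8], [-0.5, -0.1], [-0.5, -0.5], [0.8, -0.7], [0.1, 0.6]]
book rear [0.5017 0.1701 0.038 ] press [np.float64(-0.1393), np.float64(0.0407)]
book rear [0.5012 0.0824 0.038 ] press [np.float64(-0.1381), np.float64(-0.047)]
book rear [0.5049 0.082  0.038 ] press [np.float64(-0.1343), np.float64(-0.0474)]
book rear [0.5036 0.1715 0.038 ] press [np.float64(-0.1374), np.float64(0.0421)]
glue [0.626 0.002 0.095]
glue [0.629 0.003 0.095]
eraser [0.544 0.276 0.013]
```

Press at (0.640, 0.127), yaw -1.1°, both views agree to about 2 mm. The book's rear edge is at press x ≈ -137 mm, about 37 mm short of home (inside the 35–65 mm given). Moving above the pre-push point with the fingers shut.

{"api": "servo_tool", "payload": {"commands": [[0, [1.5, -2.5, 0], [0, 0, 0.7]], [0, [3.0, -5.0, 0], [0, 0, 1.4]], [0, [4.0, -7.0, 0], [0, 0, 2.0]], [0, [5.0, -8.5, 0], [0, 0, 2.7]], [0, [5.5, -9.5, 0], [0, 0, 3.3]]]}}

```text
clock: 0.72
tcp_pos: [0.3466, 0.324, 0.245]
orientation: [0.0, 0.008, 1.0, -0.0]
ft_force: [1.5, 0.8, 0.3]
gripper_width: 0.0004
grip_force: 0.0
```

{"api": "servo_tool", "payload": {"commands": [[0, [0.7, -1.2, -0.5], [0, 0, 0]], [0, [1.34, -2.2, -1.5], [0, 0, 0]], [0, [1.34, -2.2, -2.5], [0, 0, 0]], [0, [1.34, -2.2, -3], [0, 0, 0]], [0, [1.34, -2.2, -3], [0, 0, 0]]]}}

```text
clock: 1.35
tcp_pos: [0.398, 0.237, 0.1232]
orientation: [-0.002, 0.01, 1.0, -0.001]
ft_force: [-0.9, -0.6, 0.7]
gripper_width: -0.0002
grip_force: 0.0
```

{"api": "servo_tool", "payload": {"commands": [[0, [0.8, -1.3, 0], [0, 0, 0]], [0, [1.6, -2.75, 0], [0, 0, 0]], [0, [1.6, -2.75, 0], [0, 0, 0]], [0, [1.6, -2.75, -0.5], [0, 0, 0]], [0, [1.6, -2.75, -0.5], [0, 0, 0]]]}}

```text
clock: 1.98
tcp_pos: [0.4625, 0.1284, 0.1048]
orientation: [-0.001, 0.009, 1.0, 0.0]
ft_force: [-1.0, -0.0, -0.6]
gripper_width: 0.0004
grip_force: 0.0
```

```bash
python3 - <<'E'
from h import *
import cv2
s=arm.read_state();print(s["tcp_pos"],s["orientation"],s["ft_force"],s["ft_torque"])
c=arm.get_calibration("wrist");cv2.imwrite("pics/w1.png",arm.grab_frame("wrist")[:,:,::-1])
for p in((-.137,-.003,.038),(0,0,.177),(-.17,0,.018)): print(proj(W((.6401,.1267,-.0194),p),c).round())
E
```

```text
[0.46248474 0.12844555 0.1047823 ] [-1.19002193e-03  9.18546568e-03  9.99957104e-01  1.99998551e-05] [-0.96895177 -0.02493731 -0.59879447] [0.03717148 0.03366965 0.03622155]
[314. 277.]
[319. 764.]
[319. 219.]
```

View pics/w1.png

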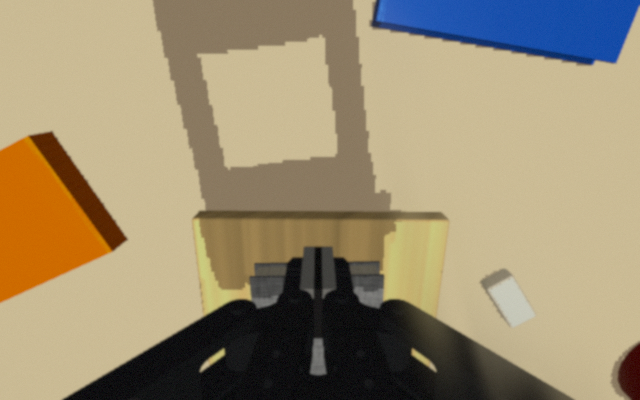

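Wrist view: bed end at row ~215 centred on col 320, book rear edge at row ~270 centred on col ~317, matching the predictions. Descending behind the book, then approaching.

{"api": "servo_tool", "payload": {"commands": [[0, [0, 0, -0.7], [0, 0, 0]], [0, [0, 0, -1.3], [0, 0, 0]], [0, [0, 0, -1.6], [0, 0, 0]], [0, [0, 0, -1.6], [0, 0, 0]], [0, [0, 0, -1.6], [0, 0, 0]]]}}

```text
clock: 2.65
tcp_pos: [0.4646, 0.1282, 0.0424]
orientation: [0.001, 0.009, 1.0, 0.0]
ft_force: [-1.3, 0.0, 1.3]
gripper_width: -0.0003
grip_force: 0.0
```

{"api": "servo_tool", "payload": {"commands": [[0, [0.1, 0, 0], [0, 0, 0]], [0, [0.25, 0, 0], [0, 0, 0]], [0, [0.4, 0, 0], [0, 0, 0]], [0, [0.55, 0, 0], [0, 0, 0]], [0, [0.7, 0, 0], [0, 0, 0]]]}}

```text
clock: 3.28
tcp_pos: [0.4921, 0.1278, 0.0412]
orientation: [-0.0, 0.009, 1.0, 0.0]
ft_force: [-0.1, 0.5, 0.2]
gripper_width: 0.0001
grip_force: 0.6
```

{"api": "servo_tool", "payload": {"commands": [[0, [0.1, 0, 0], [0, 0, 0]], [0, [0.2, 0, 0], [0, 0, 0]], [0, [0.3, 0, 0], [0, 0, 0]], [0, [0.4, 0, 0], [0, 0, 0]], [0, [0.5, 0, 0], [0, 0, 0]]]}}

```text
clock: 3.9
tcp_pos: [0.5119, 0.1278, 0.0412]
orientation: [-0.0, 0.009, 1.0, -0.0]
ft_force: [-1.4, -0.3, -0.5]
gripper_width: -0.0
grip_force: 0.4
```

{"api": "servo_tool", "payload": {"commands": [[0, [0.05, 0, 0], [0, 0, 0]], [0, [0.1, 0, 0], [0, 0, 0]], [0, [0.15, 0, 0], [0, 0, 0]], [0, [0.2, 0, 0], [0, 0, 0]], [0, [0.25, 0, 0], [0, 0, 0]]]}}

```text
clock: 4.53
tcp_pos: [0.5218, 0.1279, 0.0413]
orientation: [0.0, 0.009, 1.0, 0.0]
ft_force: [-0.7, -0.9, 1.2]
gripper_width: 0.0
grip_force: 0.7
```

```bash
python3 - <<'E'
from h import *
import cv2
print(arm.read_state()["ft_force"])
a=arm.grab_frame("top")[140:240,230:330,::-1]; b=arm.grab_frame("scene")[200:290,320:420,::-1]
b=cv2.copyMakeBorder(b,0,10,0,0,cv2.BORDER_CONSTANT)
cv2.imwrite("pics/p2.png",cv2.convertScaleAbs(cv2.resize(cv2.hconcat([a,b]),None,fx=4,fy=4,interpolation=cv2.INTER_CUBIC),alpha=1.3))
E
```

```text
[-0.7087494  -0.9455217   1.21793597]
```

View pics/p2.png

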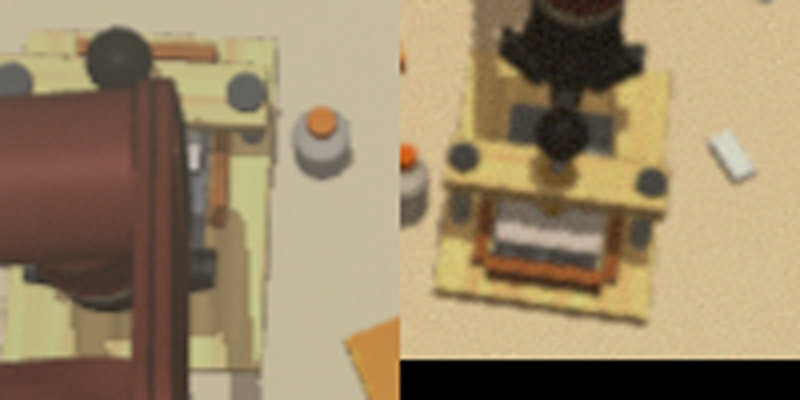

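Scene view: the book's grey spine end now lies near the orange-brown stop at right panel (545,265) with the finger behind it; a bit still to go. Creeping on.

{"api": "servo_tool", "payload": {"commands": [[0, [0.025, 0, 0], [0, 0, 0]], [0, [0.05, 0, 0], [0, 0, 0]], [0, [0.075, 0, 0], [0, 0, 0]], [0, [0.1, 0, 0], [0, 0, 0]]]}}

```text
clock: 5.12
tcp_pos: [0.5258, 0.1278, 0.0413]
orientation: [-0.0, 0.009, 1.0, -0.0]
ft_force: [-2.5, 0.1, 2.0]
gripper_width: 0.0001
grip_force: 0.9
```

{"api": "servo_tool", "payload": {"commands": [[0, [0.015, 0, 0], [0, 0, 0]], [0, [0.03, 0, 0], [0, 0, 0]]]}}

```text
clock: 5.38
tcp_pos: [0.5269, 0.1279, 0.0413]
orientation: [-0.0, 0.009, 1.0, 0.0]
ft_force: [-2.0, -0.5, 1.4]
gripper_width: -0.0
grip_force: 0.9
```

{"api": "servo_tool", "payload": {"commands": [[0, [0.015, 0, 0], [0, 0, 0]], [0, [0.03, 0, 0], [0, 0, 0]]]}}

```text
clock: 5.62
tcp_pos: [0.5281, 0.1279, 0.0413]
orientation: [0.0, 0.009, 1.0, 0.0]
ft_force: [-2.3, 0.1, 0.8]
gripper_width: -0.0001
grip_force: 1.4
```

{"api": "servo_tool", "payload": {"commands": [[0, [0.012, 0, 0], [0, 0, 0]], [0, [0.025, 0, 0], [0, 0, 0]]]}}

```text
clock: 5.88
tcp_pos: [0.5282, 0.1279, 0.0411]
orientation: [-0.001, 0.009, 1.0, -0.0]
ft_force: [-5.9, -0.2, 5.2]
gripper_width: 0.0001
grip_force: 3.3
```

{"api": "servo_tool", "payload": {"commands": [[0, [0.01, 0, 0], [0, 0, 0]], [0, [0.01, 0, 0], [0, 0, 0]]]}}

```text
clock: 6.12
tcp_pos: [0.5282, 0.1279, 0.041]
orientation: [-0.002, 0.009, 1.0, -0.0]
ft_force: [-6.9, 0.1, 5.0]
gripper_width: 0.0003
grip_force: 3.4
```

Force rose to ~7 N with x stopped at 0.528 (0.529 predicted for home), so the book is against the stop. Backing off, rising, and turning the gripper for the knob.

{"api": "servo_tool", "payload": {"commands": [[0, [-0.3, 0, 0], [0, 0, 0]], [0, [-1.0, 0, 0.3], [0, 0, 0]], [0, [-1.0, 0, 1.5], [0, 0, 1]], [0, [-1.0, 0, 2.8], [0, 0, 2.5]], [0, [-1.0, 0, 3.8], [0, 0, 4]]]}}

```text
clock: 6.75
tcp_pos: [0.49, 0.1279, 0.1958]
orientation: [0.002, -0.167, 0.986, -0.0]
ft_force: [0.5, 0.6, -0.1]
gripper_width: 0.0001
grip_force: 0.0
```

{"api": "servo_tool", "payload": {"commands": [[85, [0, 0, 1.2], [0, 0, 2]], [85, [0, 0, 1.7], [0, 0, 4]], [85, [0, 0, 1.7], [0, 0, 6]], [85, [0, 0, 1.7], [0, 0, 8]], [85, [0, 0, 1.7], [0, 0, 8]]]}}

```text
clock: 7.38
tcp_pos: [0.4895, 0.1278, 0.2613]
orientation: [0.001, -0.491, 0.871, -0.0]
ft_force: [-0.2, 0.2, -0.5]
gripper_width: 0.085
grip_force: 0.0
```

```bash
python3 - <<'E'
from h import *
import cv2
s=arm.read_state();print(s["tcp_pos"],s["orientation"],s["joints"].round(3),s["ft_force"],s["ft_torque"])
a=arm.grab_frame("scene")[200:290,320:420,::-1]
w=cv2.resize(arm.grab_frame("wrist")[:,:,::-1],None,fx=.625,fy=.625);c=arm.get_calibration("wrist")
print(proj(W((.6401,.1267,-.0194),(0,0,.177)),c), proj(W((.6401,.1267,-.0194),(-.1,0,.038)),c))
a=cv2.resize(a,(400,360),interpolation=cv2.INTER_CUBIC);w=cv2.copyMakeBorder(w,0,110,0,0,cv2.BORDER_CONSTANT)
cv2.imwrite("pics/p3.png",cv2.convertScaleAbs(cv2.hconcat([a,w]),alpha=1.3))
E
```

```text
[0.48947272 0.12783365 0.26131874] [ 5.11587393e-04 -4.91141286e-01  8.71079734e-01 -2.68370655e-04] [ 0.1   -0.079  1.812 -0.     1.407 -2.498] [-0.21039235  0.22256382 -0.52575005] [ 0.047351    0.00670438 -0.01845879]
[145.07447304 305.82625322] [278.62397636 187.42548214]
```

View pics/p3.png

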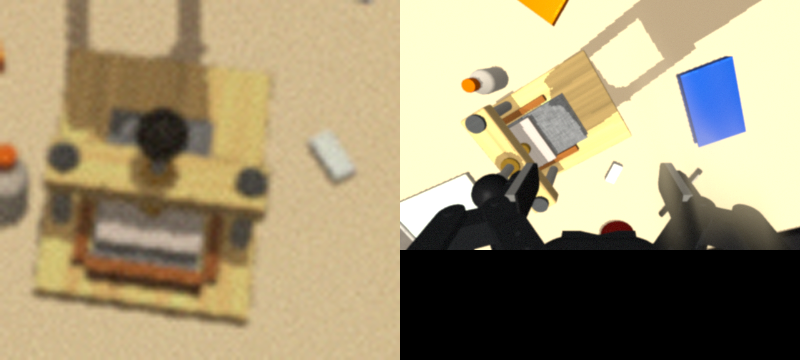

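The wrist view puts the ball at panel (490,192), i.e. wrist pixel ≈(144,307) against a predicted (145,306), so the position is confirmed. The scene view shows the spine touching the stop, square. Moving over the ball and down, jaws open.

{"api": "servo_tool", "payload": {"commands": [[85, [1.2, -0.03, 0], [0, 0, 0]], [85, [2.4, -0.03, 0], [0, 0, 0]], [85, [3.4, -0.03, 0], [0, 0, 0]], [85, [3.76, -0.03, 0], [0, 0, 0]], [85, [3.76, -0.03, 0], [0, 0, 0]]]}}

```text
clock: 8.1
tcp_pos: [0.6403, 0.1264, 0.2603]
orientation: [-0.0, -0.491, 0.871, 0.0]
ft_force: [-0.6, 0.0, 0.1]
gripper_width: 0.0848
grip_force: 0.0
```

{"api": "servo_tool", "payload": {"commands": [[85, [0, 0, -0.6], [0, 0, 0]], [85, [0, 0, -1.2], [0, 0, 0]], [85, [0, 0, -1.8], [0, 0, 0]], [85, [0, 0, -2.23], [0, 0, 0]], [85, [0, 0, -2.23], [0, 0, 0]]]}}

```text
clock: 8.72
tcp_pos: [0.6384, 0.1266, 0.1705]
orientation: [-0.001, -0.492, 0.871, 0.001]
ft_force: [-0.5, -0.0, -0.4]
gripper_width: 0.0852
grip_force: 0.0
```

{"api": "servo_tool", "payload": {"commands": [[55, [0, 0, 0], [0, 0, 0]], [50, [0, 0, 0], [0, 0, 0]], [50, [0, 0, 0], [0, 0, 0]]]}}

```text
clock: 9.1
tcp_pos: [0.6404, 0.1267, 0.1731]
orientation: [0.001, -0.492, 0.871, -0.0]
ft_force: [-0.4, -0.9, 0.3]
gripper_width: 0.05
grip_force: 0.0
```

```bash
python3 - <<'E'
from h import *
import cv2
s=arm.read_state();print(s["tcp_pos"],s["orientation"],s["joints"].round(3),s["ft_force"],s["ft_torque"])
cv2.imwrite("pics/w4.png",cv2.convertScaleAbs(arm.grab_frame("wrist")[:,:,::-1],alpha=1.4))
E
```

```text
[0.64038389 0.12668846 0.17307396] [ 6.79368833e-04 -4.91781135e-01  8.70718533e-01 -3.01518253e-04] [ 0.075  0.34   1.519  0.     1.281 -2.524] [-0.40017362 -0.89700842  0.33874812] [ 0.04495091  0.0130024  -0.01925449]
```

View pics/w4.png

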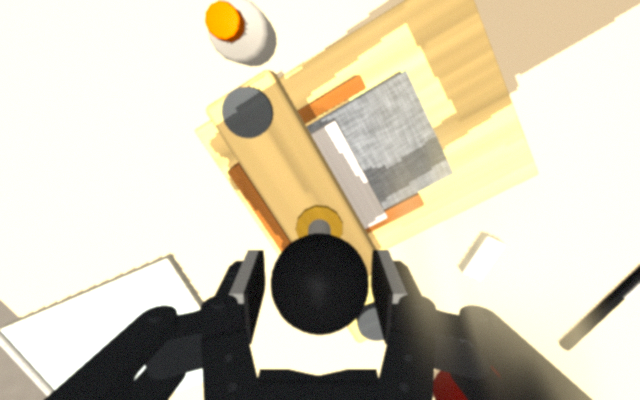

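The ball sits centred between the pads (ball at col 320, pads at 255/383). Gripping.

{"api": "servo_tool", "payload": {"commands": [[38, [0, 0, -0.02], [0, 0, 0]], [30, [0, 0, -0.02], [0, 0, 0]], [30, [0, 0, -0.02], [0, 0, 0]], [30, [0, 0, -0.02], [0, 0, 0]]]}}

```text
clock: 9.65
tcp_pos: [0.64, 0.1269, 0.1726]
orientation: [0.0, -0.492, 0.871, -0.0]
ft_force: [-3.1, 0.9, 4.0]
gripper_width: 0.0393
grip_force: 59.5
```

```bash
cat > st.py <<'E'
from workcell import arm
from scipy.spatial.transform import Rotation as R
import numpy as np
s=arm.read_state();w,x,y,z=s["orientation"];T=R.from_quat([x,y,z,w]).as_matrix()
print("t",s["clock"],"yaw",np.degrees(np.arctan2(T[1,1],T[0,1])).round(2),"pos",s["tcp_pos"].round(4),"F",s["ft_force"].round(2),"M",s["ft_torque"].round(3),"g",s["grip_force"],s["gripper_width"],"q6",s["joints"][5].round(3))
E
python3 st.py
```

```text
t 9.65 yaw 148.93 pos [0.64   0.1269 0.1726] F [-3.12  0.94  3.99] M [ 0.026  0.425 -0.013] g 59.52997863292694 0.03933946488886257 q6 -2.524
```

{"api": "servo_tool", "payload": {"commands": [[30, [0, 0, -0.01], [0, 0, -1]], [30, [0, 0, -0.025], [0, 0, -2.5]], [30, [0, 0, -0.035], [0, 0, -4]], [30, [0, 0, -0.05], [0, 0, -6]], [30, [0, 0, -0.07], [0, 0, -8]]]}}

```text
clock: 10.28
tcp_pos: [0.6404, 0.1263, 0.1698]
orientation: [0.001, -0.162, 0.987, -0.0]
ft_force: [-1.6, -1.5, 5.1]
gripper_width: 0.0395
grip_force: 59.7
```

```bash
python3 st.py
```

```text
t 10.275 yaw 108.62 pos [0.6404 0.1263 0.1698] F [-1.65 -1.53  5.08] M [-0.326  0.253  0.145] g 59.673762917518616 0.039487662826147955 q6 -1.821
```

{"api": "servo_tool", "payload": {"commands": [[30, [0, 0, -0.015], [0, 0, -1.6]], [30, [0, 0, -0.028], [0, 0, -3.2]], [30, [0, 0, -0.042], [0, 0, -4.8]], [30, [0, 0, -0.056], [0, 0, -6.4]], [30, [0, 0, -0.07], [0, 0, -8]]]}}

```text
clock: 10.9
tcp_pos: [0.6403, 0.1257, 0.167]
orientation: [0.001, 0.185, 0.983, -0.001]
ft_force: [-1.8, -4.3, 4.9]
gripper_width: 0.0396
grip_force: 59.7
```

```bash
python3 st.py
```

```text
t 10.9 yaw 68.67 pos [0.6403 0.1257 0.167 ] F [-1.84 -4.28  4.87] M [-0.702  0.398  0.152] g 59.694589376449585 0.03964990704580933 q6 -1.124
```

{"api": "servo_tool", "payload": {"commands": [[30, [0, 0, -0.005], [0, 0, -0.5]], [30, [0, 0, -0.009], [0, 0, -1]], [30, [0, 0, -0.013], [0, 0, -1.5]], [30, [0, 0, -0.018], [0, 0, -2]]]}}

```text
clock: 11.4
tcp_pos: [0.6403, 0.1255, 0.1663]
orientation: [0.001, 0.269, 0.963, -0.001]
ft_force: [-2.8, -3.7, 5.3]
gripper_width: 0.0394
grip_force: 59.7
```

```bash
python3 st.py
```

```text
t 11.4 yaw 58.84 pos [0.6403 0.1255 0.1663] F [-2.79 -3.66  5.31] M [-0.764  0.458  0.21 ] g 59.6947968006134 0.039414780507031066 q6 -0.953
```

{"api": "servo_tool", "payload": {"commands": [[30, [0, 0, -0.004], [0, 0, -0.5]], [30, [0, 0, -0.009], [0, 0, -1]]]}}

```text
clock: 11.65
tcp_pos: [0.6402, 0.1254, 0.1659]
orientation: [0.001, 0.31, 0.951, -0.001]
ft_force: [-2.1, -4.9, 5.8]
gripper_width: 0.0392
grip_force: 59.7
```

```bash
python3 st.py
```

```text
t 11.65 yaw 53.84 pos [0.6402 0.1254 0.1659] F [-2.11 -4.91  5.76] M [-0.756  0.457  0.124] g 59.70233201980591 0.0392402092712767 q6 -0.865
```

{"api": "servo_tool", "payload": {"commands": [[30, [0, 0, -0.004], [0, 0, -0.5]], [30, [0, 0, -0.009], [0, 0, -1]]]}}

```text
clock: 11.9
tcp_pos: [0.6401, 0.1254, 0.1656]
orientation: [0.001, 0.352, 0.936, -0.001]
ft_force: [-3.1, -4.4, 6.7]
gripper_width: 0.0396
grip_force: 59.7
```

```bash
python3 st.py
```

```text
t 11.9 yaw 48.84 pos [0.6401 0.1254 0.1656] F [-3.14 -4.43  6.7 ] M [-0.77  0.54  0.13] g 59.716808795928955 0.03960736369163207 q6 -0.778
```

```bash
cat >> st.py <<'E'
print("eff6",s["effort"][5].round(4),"Fz",s["ft_force"][2].round(1))
E
python3 st.py|tail -1
```

```text
eff6 -0.2935 Fz 6.7
```

{"api": "servo_tool", "payload": {"commands": [[30, [0, 0, -0.004], [0, 0, -0.5]], [30, [0, 0, -0.008], [0, 0, -1]]]}}

```text
clock: 12.15
tcp_pos: [0.6401, 0.1253, 0.1652]
orientation: [0.001, 0.392, 0.92, -0.001]
ft_force: [-4.1, -5.0, 7.0]
gripper_width: 0.0398
grip_force: 59.7
```

```bash
python3 st.py
```

```text
t 12.15 yaw 43.84 pos [0.6401 0.1253 0.1652] F [-4.06 -5.04  7.  ] M [-0.753  0.587  0.181] g 59.72109138965607 0.03976069658157562 q6 -0.691
eff6 -0.293 Fz 7.0
```

{"api": "servo_tool", "payload": {"commands": [[30, [0, 0, -0.004], [0, 0, -0.5]], [30, [0, 0, -0.008], [0, 0, -1]]]}}

```text
clock: 12.4
tcp_pos: [0.64, 0.1253, 0.1649]
orientation: [0.001, 0.432, 0.902, -0.001]
ft_force: [-3.5, -4.3, 6.0]
gripper_width: 0.0395
grip_force: 59.7
```

```bash
python3 st.py
```

```text
t 12.4 yaw 38.84 pos [0.64   0.1253 0.1649] F [-3.52 -4.31  6.01] M [-0.799  0.646  0.163] g 59.729028940200806 0.03954933696867596 q6 -0.604
eff6 -0.2932 Fz 6.0
```

The joint 6 effort is a very clean signal at a steady 0.293. The goal is about 0.10 N·m above that (25 N). Continuing in 10° steps.

{"api": "servo_tool", "payload": {"commands": [[30, [0, 0, -0.004], [0, 0, -0.5]], [30, [0, 0, -0.009], [0, 0, -1]], [30, [0, 0, -0.013], [0, 0, -1.5]], [30, [0, 0, -0.017], [0, 0, -2]]]}}

```text
clock: 12.9
tcp_pos: [0.6399, 0.1252, 0.1642]
orientation: [0.001, 0.509, 0.861, -0.001]
ft_force: [-4.0, -4.6, 6.6]
gripper_width: 0.0398
grip_force: 59.9
```

```bash
python3 st.py
```

```text
t 12.9 yaw 28.84 pos [0.6399 0.1252 0.1642] F [-3.96 -4.64  6.58] M [-0.817  0.789  0.208] g 59.86387073993683 0.03983224980882612 q6 -0.429
eff6 -0.2507 Fz 6.6
```

{"api": "servo_tool", "payload": {"commands": [[30, [0, 0, -0.004], [0, 0, -0.5]], [30, [0, 0, -0.009], [0, 0, -1]], [30, [0, 0, -0.013], [0, 0, -1.5]], [30, [0, 0, -0.017], [0, 0, -2]]]}}

```text
clock: 13.4
tcp_pos: [0.6397, 0.1251, 0.1636]
orientation: [0.001, 0.582, 0.813, -0.001]
ft_force: [-5.7, -5.7, 7.5]
gripper_width: 0.0395
grip_force: 59.9
```

```bash
python3 st.py
```

```text
t 13.4 yaw 18.85 pos [0.6397 0.1251 0.1636] F [-5.72 -5.67  7.51] M [-0.883  0.937  0.305] g 59.942768812179565 0.03952307192358161 q6 -0.255
eff6 -0.2028 Fz 7.5
```

The effort shifted by 0.091 N·m over the last 20°, at 68 N/rad, which matches the stated contact stiffness. That makes the press force about 22 N, close to target. Letting go and lifting clear.

{"api": "servo_tool", "payload": {"commands": [[50, [0, 0, 0], [0, 0, 0]], [60, [0, 0, 0], [0, 0, 0]], [85, [0, 0, 0], [0, 0, 0]], [85, [0, 0, 0], [0, 0, 0]], [85, [0, 0, 0], [0, 0, 0]]]}}

```text
clock: 14.02
tcp_pos: [0.6399, 0.1268, 0.1622]
orientation: [-0.0, 0.581, 0.814, -0.0]
ft_force: [0.9, -0.3, 0.2]
gripper_width: 0.0848
grip_force: 0.0
```

{"api": "servo_tool", "payload": {"commands": [[85, [0, 0, 0.5], [0, 0, 0]], [85, [0, 0, 1.2], [0, 0, 0]], [85, [0, 0, 2], [0, 0, 0]], [85, [-0.5, 0, 2.6], [0, 0, 0]], [85, [-1, 0, 3], [0, 0, 0]]]}}

```text
clock: 14.65
tcp_pos: [0.6003, 0.1267, 0.2858]
orientation: [0.001, 0.581, 0.814, 0.001]
ft_force: [-0.1, -0.3, -0.7]
gripper_width: 0.085
grip_force: 0.0
```

{"api": "servo_tool", "payload": {"commands": [[85, [-1.2, 0, 0], [0, 0, 0]], [85, [-2.4, 0, 0], [0, 0, 0]], [85, [-3.6, 0, 0], [0, 0, 0]], [85, [-4, 0, 0], [0, 0, 0]], [85, [-4, 0, 0], [0, 0, 0]]]}}

```text
clock: 15.28
tcp_pos: [0.4397, 0.1268, 0.2842]
orientation: [0.001, 0.581, 0.814, 0.001]
ft_force: [0.6, -0.9, -0.5]
gripper_width: 0.085
grip_force: 0.0
```

```bash
python3 st.py; python3 - <<'E'
from h import *
import cv2
a=arm.grab_frame("scene")[195:290,310:420,::-1]
cv2.imwrite("pics/p5.png",cv2.convertScaleAbs(cv2.resize(a,None,fx=6,fy=6,interpolation=cv2.INTER_CUBIC),alpha=1.3))
E
```

```text
t 15.275 yaw 18.95 pos [0.4397 0.1268 0.2842] F [ 0.6  -0.89 -0.47] M [-0.006 -0.009 -0.033] g 0.0 0.08496354520837011 q6 -0.223
eff6 0.0218 Fz -0.5
```

View pics/p5.png

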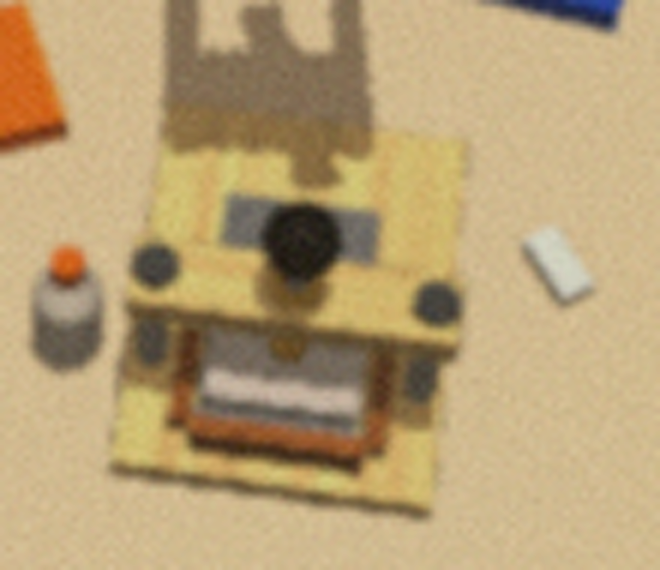

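The picture shows the spine against the stop, square, with the ball lowered. The glue (68,265) and eraser (557,265) are where they were. Handing in.

```bash
python3 -c "
from workcell import arm
print(arm.finish_job())"
```

```text
the job is handed in; nothing more can be done
None
```

I pushed the notebook home against the back stop with about 7 N, turned the knob clockwise until the plate held it at an estimated 22 N (worked out from torque, not measured directly), then let go and moved clear; I handed the job in after about 15 s, and no verdict came back.

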